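# Load the vial reader and hold its sprung drawer shut

### The arm

A 6-joint arm with a two-finger parallel gripper is mounted at the origin on a cart in front of the work surface, level with it; the furniture and walls round the work are solid. World frame = base frame: x ahead of the robot, y to its left, z up, the work surface at z = 0. Lengths are in mm, angles in rad, forces in N, time in s.
With the tool pointing down it reaches from about 275 to 1000 mm from the base axis. Payload 8.4 kg.
Tool frame: the origin (TCP) lies midway between the tips of the shut fingers; the grasp point (between the pads) lies behind it (r.pinch_z is the z of the grasp point in the tool frame, in mm); z points along the fingers, y is the direction in which the jaws open and shut (so a half turn about z gives the same grasp; the last joint's range is limited). The gripper opens to 85 mm and grips with 20 to 120 N. Pads are 22 mm wide; open, the fingers measure 114 mm over their backs; the gripper's body (76 mm by 85 mm) begins 54 mm behind the grasp point. The pads swing forward as they close: fully open they stand 13 mm farther back than shut.
Start: joints at [-1.173, 0.353, 1.633, -0, 1.155, -0.002], TCP at [243.27, -575.715, 231.281] pointing down, gripper open.
Joint ranges: [-2.63, 2.63], [-0.92, 2.1], [0.06, 2.66], [-1.3, 4.44], [0, 2.69], [-3.02, 3.02]. Speed limits (rad/s): [2.22, 2.22, 2.79, 3.14, 3.14, 3.14].

### API

Orientations are given as [roll, pitch, yaw] about the fixed x, y, z axes, in that order (R = Rz(yaw) Ry(pitch) Rx(roll)).
In Python, from rig import r, optics, ticket gives the robot as it stands.
- The arm moves only by the shell command python3 -m jog 'ROWS' [FORCE]. ROWS is text: rows parted by semicolons, each of 7 numbers parted by spaces: the closure in counts, from 0 (fully open) to 255 (shut), then the shift along the tool's x, y, z in mm, then the turn, a rotation vector about the tool's x, y, z in degrees. A call has 1 to 5 rows; each row shifts and turns the pose as measured when the row begins, along the tool's axes as they then stand; what a row does not reach is not made up. A row lasts 1/12 s, in which the tool goes at most 41.7 mm and 7.16 degrees, less where a joint would pass 70% of its speed; a pose out of reach is approached as far as the arm can. A call with a gripper value outside its range is refused whole. The fingers move at their own pace and stop on an object; FORCE is the grip in N (left out, the last holds). Time passes only in rows, so rows that do not move let the fingers close. It gives the time, the measured TCP pose, the force and the opening at its end, in the units of the state.
- r.sense(): the state, without advancing time (a new reading comes with each control period).
- optics.grab_frame(name): name is "scene" or "top"; returns the picture (420x560x3 uint8, red, green, blue); there is no depth.
- optics.camera_info(name): a dict with "fx", "fy", "cx", "cy" (pixels), "world_from_camera" (4x4, takes a point from camera to world coordinates). Camera axes: x right, y down, z forward; pixel columns grow to the right and rows downward; lengths in mm; the calibration is good to about 2 mm. A picture is of the moment at which its call begins. camera_info takes no time and is no camera call.
- ticket.sign_off(): hands the job in, once; it reports no verdict.
The state is a dict: "clock": time; "qpos": joint angles; "qvel": joint speeds; "joint_efforts": joint torques, N m; "eef_pos": TCP position; "tcp_rot": TCP orientation; "contact_force": force on the tool from outside, world axes, zero at the start; "wrist_torque": the same for the moment, N m; "opening": opening from 0.0 (shut) to 1.0 (fully open).
Only numpy, scipy, OpenCV 4.12 (cv2) and the standard library are available. Lean on these libraries where they do the work, as an engineer would, in place of code of your own. Each camera call takes 0.05 s, during which the arm holds its last target.

### The job

Stand the large screw-cap vial upright in the V-shaped seat of the reader's open drawer and let go of it, then slide the drawer in, so that the vial is pressed against the sprung plunger at the back, until the drawer front meets the housing. The drawer has no latch and the reading runs only while it is held shut, so finish with the hand still pressing it fully home. Do not slam it, keep the vial upright, and leave the bottle, beaker and timer standing where they are.

Things in the scene. Friction and masses are not known exactly. Their poses are not given: they have to be found in the camera images.
- reader: low bench instrument: white housing 96 wide (y) x 125 deep (x) x 82 mm high, dark display and four keys on its roof, fixed, facing the robot. Origin: bottom centre of its front face, on the worktop; x points into the housing (the way the drawer is pushed in), y left, z up. The bay in its front is 74 wide, 61 mm high
- drawer (a joint): travel of the drawer in m: 0 = shut, front panel hard against the housing; 0.070 = fully open, towards the robot. About 1 N of friction: it stays where it is left until the plunger pushes on the vial; no latch. Front panel 88 wide, 8 thick, from 6 to 70 mm above the worktop
- seat (a point): vial's place in the drawer (moves with it): point on the tray floor, 14 mm above the worktop, under the axis of a vial that touches both V jaws; axes as the reader's. Jaws (on its -x side) and side guides (30.6 mm apart in y) are 16 mm high, a 4 mm lip is 16 mm behind (+x): lower the vial about 2 mm to +x of this point, held by its upper half. The front panel's inner face is 30 mm to -x
- pull_bar (a point): middle of the drawer's steel pull bar: a round bar 9 mm thick and 54 mm long along the reader's y, 52 mm above the worktop, its axis 32 mm in front of the outer face of the panel. It may be pushed or gripped
- plunger (a joint): how far the sprung steel plunger in the back of the bay is pressed in, in m: 0 at rest. It pushes back with 4 N at 0 plus 0.5 N per mm. A seated vial meets it with the drawer about 11 mm open; with the drawer shut it is in by about 10 mm and pushes vial and drawer back with about 9 N (it could go 18 mm: the stop is the drawer front on the housing). An empty drawer does not press it
- vial_center (a point): centre (half-way up, 25.5 mm above its underside) of the large screw-cap vial: glass, upright, 24 mm in diameter, 51 mm high, cap 22.4 mm in diameter on the uppermost 11 mm, 35 g. z is its axis. It stands alone on the worktop to the left or to the right of the reader; the small vials in the rack are 11 mm thick
- standard_bottle: laboratory bottle, 56 mm in diameter, 104 mm high, standing on the worktop on the other side of the reader from the vial; origin at the centre of its underside; a bystander
- low_beaker: glass beaker, 64 mm in diameter, 83 mm high; origin at the centre of its underside; a bystander
- timer: small bench timer, 24 x 62 x 60 mm high; origin at the centre of its underside; a bystander
- waste_station: tall black cabinet, 420 deep, 370 wide, 360 mm high, fixed, standing to the right of and behind the work, its front and left faces close to the reader; origin at the centre of its underside; keep the arm and the hand clear of it

How it is judged:
By the outcome, as a careful person would: the job done as asked, in the order asked, and still so for the second after the job is handed in, while the arm keeps its last pose, push and grip.
It also fails if it takes over 61 s, if anything falls off the work surface, if the arm or the gripper's body presses on something with over 40 N, if the wrist force passes 120 N, or if a joint passes its speed limit or range.

## Working session

There is one attempt and no reset: what is moved stays moved. The work goes in short steps, Python scripts to look and compute and a shell command to move; the robot and the scene stay as the last step left them, time stands still between calls to the robot, and variables do not carry over. Pictures are saved under pics/ and viewed, and the job is handed in when it is done.

```bash
mkdir -p pics; ls; python3 - <<'E'
from rig import r,optics,ticket
import cv2,numpy as np
print(r.sense(), r.pinch_z)
for n in("scene","top"):
    im=optics.grab_frame(n); cv2.imwrite(f"pics/{n}0.png",im[:,:,::-1])
    c=optics.camera_info(n); print(n,c["fx"],c["fy"],c["cx"],c["cy"]); print(np.round(c["world_from_camera"],3))
E
```

```text
pics
{'clock': 0.0, 'qpos': array([-1.17342121e+00,  3.53654586e-01,  1.63415989e+00, -1.14345966e-05,
        1.15524528e+00, -2.36916243e-03]), 'qvel': array([ 6.52844821e-05,  3.99663403e-05, -3.03419692e-04,  1.84931410e-04,
       -7.80512524e-05, -8.62676050e-04]), 'joint_efforts': array([ 3.48912545e-04, -6.05249977e+01, -3.42056680e+01,  7.31253658e-05,
        9.49096080e-03,  2.58540155e-06]), 'eef_pos': array([ 243.05730423, -575.25129305,  230.54666739]), 'tcp_rot': array([-3.14012553e+00,  6.97882589e-06,  3.99748910e-01]), 'contact_force': array([-0.35497994,  0.26161881, -0.47464202]), 'wrist_torque': array([ 0.04135177,  0.02706881, -0.01671024]), 'opening': 0.998077873505554} -18.700000000000003
scene 385.45265003278513 385.45265003278513 280.4394984483313 212.29758145121878
[[-8.68000e-01 -3.87000e-01  3.11000e-01  2.91291e+02]
 [-4.96000e-01  6.64000e-01 -5.60000e-01  5.27471e+02]
 [ 1.00000e-02 -6.40000e-01 -7.68000e-01  8.34332e+02]
 [ 0.00000e+00  0.00000e+00  0.00000e+00  1.00000e+00]]
top 459.34273716019123 459.34273716019123 271.361214619416 204.6749312652787
[[-6.800000e-02 -9.760000e-01  2.070000e-01  3.352080e+02]
 [-9.980000e-01  6.800000e-02 -1.100000e-02 -1.204000e+01]
 [-3.000000e-03 -2.080000e-01 -9.780000e-01  1.213135e+03]
 [ 0.000000e+00  0.000000e+00  0.000000e+00  1.000000e+00]]
```

View pics/scene0.png

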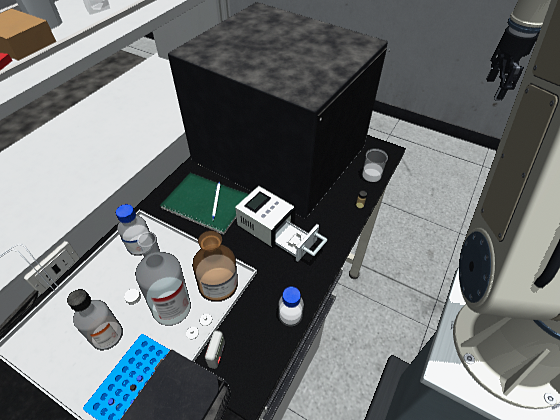

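View pics/top0.png

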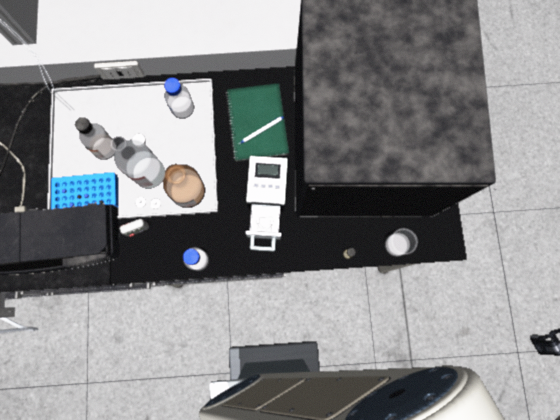

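The scene view shows the vial at about (361,200), the beaker at (375,165), the reader at (265,215) with its open drawer and pull bar at (313,245), the bottle at (291,305) and the timer at (214,350). In the top view the vial is at (349,253) and the bar at (263,247). I'll zoom in next.

```bash
python3 - <<'E'
import cv2,numpy as np
s=cv2.imread("pics/scene0.png");t=cv2.imread("pics/top0.png")
cv2.imwrite("pics/z1.png",cv2.resize(s[170:270,225:385],None,fx=5,fy=5,interpolation=cv2.INTER_CUBIC))
cv2.imwrite("pics/z2.png",cv2.resize(t[150:265,235:375],None,fx=5,fy=5,interpolation=cv2.INTER_CUBIC))
E
```

```text
(no output)
```

View pics/z1.png

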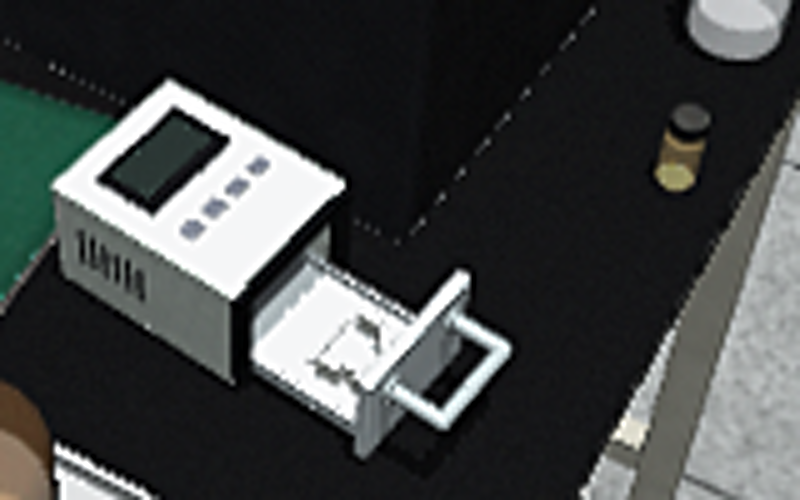

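View pics/z2.png

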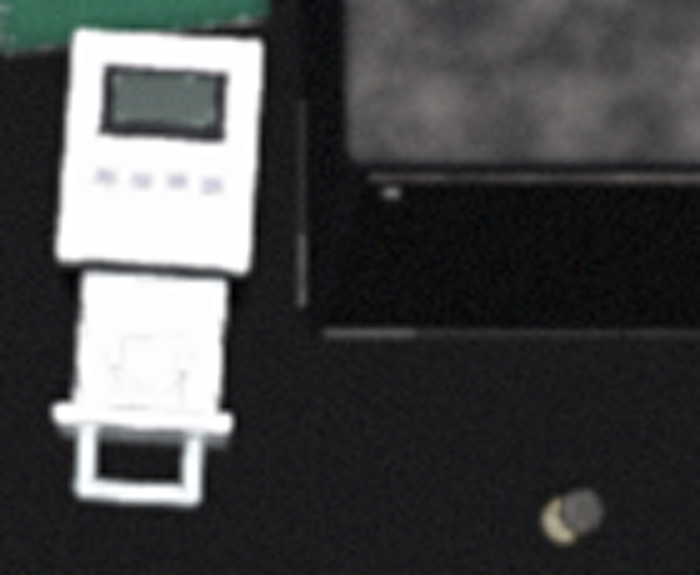

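```bash
cat > h.py <<'E'
import numpy as np
from rig import r,optics
def ray(n,u,v):
    c=optics.camera_info(n);T=np.array(c["world_from_camera"])
    return T[:3,3],T[:3,:3]@np.array([(u-c["cx"])/c["fx"],(v-c["cy"])/c["fy"],1])
def pl(n,u,v,z):
    o,d=ray(n,u,v);return o+d*(z-o[2])/d[2]
def tri(a,b):
    (o1,d1),(o2,d2)=ray("scene",*a),ray("top",*b)
    s=np.linalg.lstsq(np.c_[d1,-d2],o2-o1,rcond=None)[0]
    p,q=o1+s[0]*d1,o2+s[1]*d2
    return (p+q)/2,np.linalg.norm(p-q)
Z1=lambda x,y:(x/5+225-.4,y/5+170-.4)
Z2=lambda x,y:(x/5+235-.4,y/5+150-.4)
E
python3 - <<'E'
from h import *
np.set_printoptions(precision=1,suppress=True)
print("roof FR FL BL BR")
for a,b in [((345,185),(252,272)),((235,298),(58,262)),((55,188),(74,30)),((170,80),(263,40))]:
    print(pl("scene",*Z1(*a),82),pl("top",*Z2(*b),82),tri(Z1(*a),Z2(*b)))
print("cap top");a,b=Z1(691,120),Z2(583,510);print(pl("scene",*a,51),pl("top",*b,51),tri(a,b))
print("vial bottom", pl("scene",*Z1(677,178),0),pl("top",*Z2(562,521),0))
print("bar ends")
for a,b in [((508,350),(196,494)),((445,423),(80,491))]:
    a,b=Z1(*a),Z2(*b);print(pl("scene",*a,52+3),pl("top",*b,55),tri(a,b))
print("panel top ends")
for a,b in [((463,275),(232,422)),((365,390),(55,412))]:
    a,b=Z1(*a),Z2(*b);print(pl("scene",*a,70),pl("top",*b,70),tri(a,b))
print("beaker",pl("top",400,242,40),"bottle",pl("scene",291,294,104),pl("top",191,256,104),"timer",pl("top",128,227,60))
print("cab front left bottom",pl("scene",*Z1(398,243),0),pl("top",*Z2(300,305),0),pl("top",*Z2(325,332),0))
E
```

```text
roof FR FL BL BR
[576.5 -54.6  82. ] [574.5 -59.2  82. ] (array([577.1, -59.1,  76.3]), np.float64(2.9535630478736796))
[588.2  36.8  82. ] [586.3  38.   82. ] (array([586.6,  38.1,  84. ]), np.float64(1.492679037044469))
[704.1  22.2  82. ] [707.9  22.8  82. ] (array([706.2,  22.3,  81.8]), np.float64(3.6071505910014103))
[693.6 -72.6  82. ] [695.8 -74.   82. ] (array([695.7, -74.3,  79.9]), np.float64(1.645500830280397))
cap top
[ 445.4 -216.7   51. ] [ 446.6 -218.4   51. ] (array([ 446.4, -218.9,   48.7]), np.float64(0.9534307829352991))
vial bottom [ 445.4 -218.7    0. ] [ 446.5 -215.8    0. ]
bar ends
[464.9 -21.2  55. ] [467.7 -23.6  55. ] (array([466.9, -23.8,  51.1]), np.float64(2.4545300859559798))
[472.5  33.5  55. ] [473.3  34.8  55. ] (array([472.6,  34.7,  56.8]), np.float64(0.9414883582643265))
panel top ends
[501.1 -41.3  70. ] [500.9 -44.   70. ] (array([501.8, -44. ,  66.4]), np.float64(0.6992689016991771))
[510.8  45.4  70. ] [512.1  44.4  70. ] (array([511.8,  44.4,  68.4]), np.float64(1.0762566565833263))
beaker [ 463.6 -347.7   40. ] bottle [457.5 177.6 104. ] [457.5 177.5 104. ] timer [547.  342.6  60. ]
cab front left bottom [561.7 -95.5   0. ] [571.9 -87.    0. ] [556.2 -99.3   0. ]
```

```bash
python3 -m jog '0 0 0 0 0 0 6; 0 0 0 0 0 0 6; 0 0 0 0 0 0 6; 0 0 0 0 0 0 6; 0 0 0 0 0 0 6' 20
cat > d.py <<'E'
# usage: d.py x y z : remaining shift in tool axes
import sys
from h import *
from scipy.spatial.transform import Rotation as R
s=r.sense();Rm=R.from_euler('xyz',s["tcp_rot"])
t=np.array(list(map(float,sys.argv[1:4])))
print("t%.2f"%s["clock"],"pos",np.round(s["eef_pos"],1),"rot",np.round(s["tcp_rot"],4),"F",np.round(s["contact_force"],1),"op%.3f"%s["opening"],"d_tool",np.round(Rm.inv().apply(t-s["eef_pos"]),1))
g=R.from_euler('xyz',[np.pi,0,float(sys.argv[4]) if len(sys.argv)>4 else -.124])
print("turn deg",np.round((Rm.inv()*g).as_rotvec(degrees=True),2), "q",np.round(s["qpos"],2))
E
python3 d.py 446.2 -217.6 200
```

```text
clock: 0.52
eef_pos: [242.5, -573.9, 228.3]
tcp_rot: [-3.137, 0.003, -0.143]
contact_force: [0.5, -0.3, 0.1]
opening: 1.003
t0.52 pos [ 242.5 -573.9  228.3] rot [-3.1368e+00  2.9000e-03 -1.4260e-01] F [ 0.5 -0.3  0.1] op1.003 d_tool [ 151.1 -381.5   29.7]
turn deg [-0.28  0.16 -1.07] q [-1.17  0.36  1.64 -0.    1.16  0.54]
```

```bash
python3 -m jog '0 13 -32 0 0 0 0; 0 13 -32 0 0 0 0; 0 13 -32 0 0 0 0; 0 13 -32 0 0 0 0; 0 13 -32 0 0 0 0'
python3 -m jog '0 13 -32 0 0 0 0; 0 13 -32 0 0 0 0; 0 13 -32 0 0 0 0; 0 13 -32 0 0 0 0; 0 13 -32 0 0 0 0' 
python3 d.py 446.2 -217.6 120
```

```text
clock: 0.93
eef_pos: [329.4, -424.9, 226.2]
tcp_rot: [-3.137, 0.005, -0.159]
contact_force: [0.7, -0.1, 0.2]
opening: 0.997
clock: 1.35
eef_pos: [420.8, -268.9, 225.5]
tcp_rot: [-3.136, 0.007, -0.161]
contact_force: [0.5, -0.1, 0.1]
opening: 1.0
t1.35 pos [ 420.8 -268.9  225.5] rot [-3.1358  0.0068 -0.1608] F [ 0.5 -0.1  0.1] op1.000 d_tool [ 17.6 -54.1 105.7]
turn deg [-0.34  0.39 -2.11] q [-0.57  0.17  1.9   0.    1.09  1.16]
```

```bash
python3 -m jog '0 9 -25 15 -.2 .2 -1; 0 9 -25 15 -.1 .2 -1; 0 0 -4 15 0 0 0; 0 0 0 0 0 0 0; 0 0 0 0 0 0 0'
python3 d.py 446.2 -217.6 75
python3 - <<'E'
from h import *
import cv2
for n,(x,y,w,h) in (("scene",(300,110,160,120)),("top",(290,190,140,100))):
    im=optics.grab_frame(n)[:,:,::-1]; cv2.imwrite(f"pics/{n}1.png",cv2.resize(im[y:y+h,x:x+w],None,fx=5,fy=5,interpolation=cv2.INTER_CUBIC))
E
```

```text
clock: 1.77
eef_pos: [450.4, -209.4, 179.7]
tcp_rot: [-3.14, -0.002, -0.118]
contact_force: [0.2, -0.7, 0.4]
opening: 0.997
t1.77 pos [ 450.4 -209.4  179.7] rot [-3.1401e+00 -2.0000e-03 -1.1760e-01] F [ 0.2 -0.7  0.4] op0.997 d_tool [ -3.4   8.8 104.6]
turn deg [-0.08 -0.11  0.37] q [-0.44  0.21  1.96  0.    0.97  1.25]
```

View pics/scene1.png

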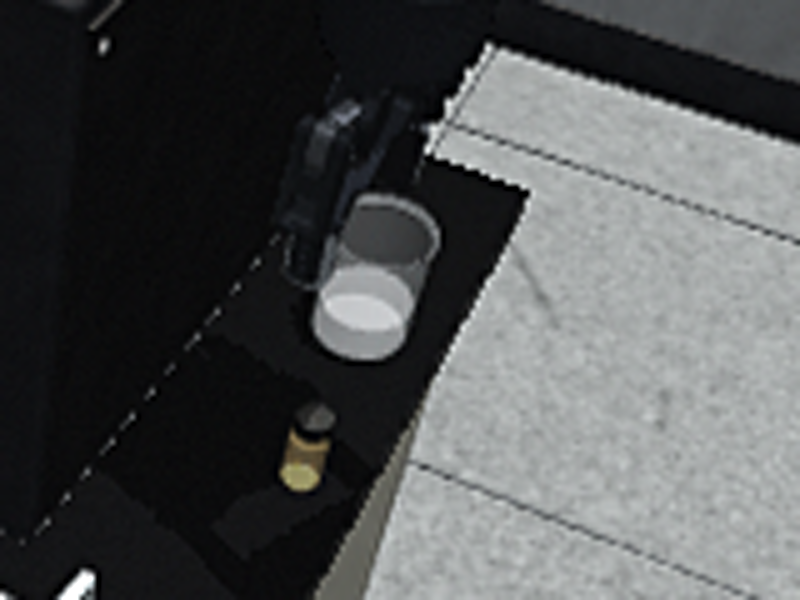

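View pics/top1.png

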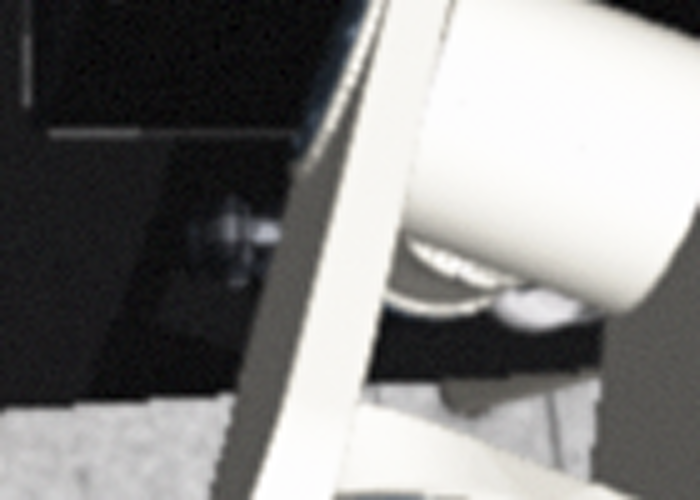

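The hand is in line with the vial (scene crop vial at (310,445)) and both are clear of the beaker. I'll correct and go down.

```bash
python3 -m jog '0 -3.4 8.8 20 0 0 0.3; 0 0 0 25 0 0 0; 0 0 0 25 0 0 0; 0 0 0 20 0 0 0; 0 0 0 0 0 0 0'
python3 d.py 446.2 -217.6 18
```

```text
clock: 2.28
eef_pos: [449.2, -226.1, 93.4]
tcp_rot: [3.138, -0.014, -0.131]
contact_force: [-0.8, 0.5, 0.2]
opening: 1.0
t2.28 pos [ 449.2 -226.1   93.4] rot [ 3.1379 -0.0141 -0.1311] F [-0.8  0.5  0.2] op1.000 d_tool [-5.2 -8.3 75.3]
turn deg [ 0.21 -0.81 -0.41] q [-0.47  0.34  2.02  0.    0.77  1.23]
```

```bash
python3 -m jog '0 -3 -5 0 .1 -.6 -.3; 0 0 0 0 0 0 0; 0 0 0 0 0 0 0'
python3 d.py 446.2 -217.6 18
```

```text
clock: 2.53
eef_pos: [447.0, -222.8, 95.9]
tcp_rot: [3.139, -0.004, -0.129]
contact_force: [-0.0, 0.3, -0.2]
opening: 0.996
t2.53 pos [ 447.  -222.8   95.9] rot [ 3.1392 -0.0037 -0.1287] F [-0.   0.3 -0.2] op0.996 d_tool [-1.8 -5.2 77.8]
turn deg [ 0.14 -0.21 -0.27] q [-0.46  0.34  2.02 -0.    0.78  1.24]
```

```bash
python3 -m jog '0 0 0 0 0 0 0; 0 0 0 0 0 0 0'
python3 d.py 446.2 -217.6 18
```

```text
clock: 2.7
eef_pos: [448.4, -223.6, 98.3]
tcp_rot: [3.138, -0.007, -0.129]
contact_force: [0.2, -0.2, 0.8]
opening: 1.0
t2.70 pos [ 448.4 -223.6   98.3] rot [ 3.1379 -0.0072 -0.1289] F [ 0.2 -0.2  0.8] op1.000 d_tool [-3.5 -6.  80.2]
turn deg [ 0.21 -0.41 -0.28] q [-0.46  0.34  2.01 -0.    0.78  1.24]
```

```bash
python3 -m jog '0 -3.5 -6 10 .1 -.3 -.2; 0 0 0 10 0 0 0; 0 0 0 8 0 0 0'
python3 d.py 446.2 -217.6 18
```

```text
clock: 2.95
eef_pos: [448.0, -217.8, 71.6]
tcp_rot: [3.137, -0.008, -0.125]
contact_force: [0.1, -1.2, -0.0]
opening: 0.999
t2.95 pos [ 448.  -217.8   71.6] rot [ 3.1375 -0.0083 -0.1249] F [ 0.1 -1.2 -0. ] op0.999 d_tool [-2.2 -0.2 53.6]
turn deg [ 0.24 -0.47 -0.05] q [-0.45  0.38  2.04 -0.    0.72  1.24]
```

```bash
python3 -m jog '0 -2.2 0 11 .2 -.4 0; 0 0 0 11 0 0 0; 0 0 0 11 0 0 0; 0 0 0 8 0 0 0; 0 0 0 0 0 0 0'
python3 d.py 446.2 -217.6 18
python3 - <<'E'
from h import *
import cv2
for n,(x,y,w,h) in (("scene",(300,130,160,120)),("top",(290,190,140,100))):
    im=optics.grab_frame(n)[:,:,::-1]; im=np.clip(im*2.5,0,255).astype('uint8');cv2.imwrite(f"pics/{n}2.png",cv2.resize(im[y:y+h,x:x+w],None,fx=5,fy=5,interpolation=cv2.INTER_CUBIC))
E
```

```text
clock: 3.37
eef_pos: [442.9, -215.8, 22.7]
tcp_rot: [-3.14, 0.006, -0.124]
contact_force: [-0.3, 0.3, -0.5]
opening: 0.997
t3.37 pos [ 442.9 -215.8   22.7] rot [-3.1395  0.0059 -0.1237] F [-0.3  0.3 -0.5] op0.997 d_tool [3.5 1.4 4.7]
turn deg [-0.12  0.34  0.01] q [-0.46  0.47  2.06  0.    0.63  1.24]
```

View pics/scene2.png

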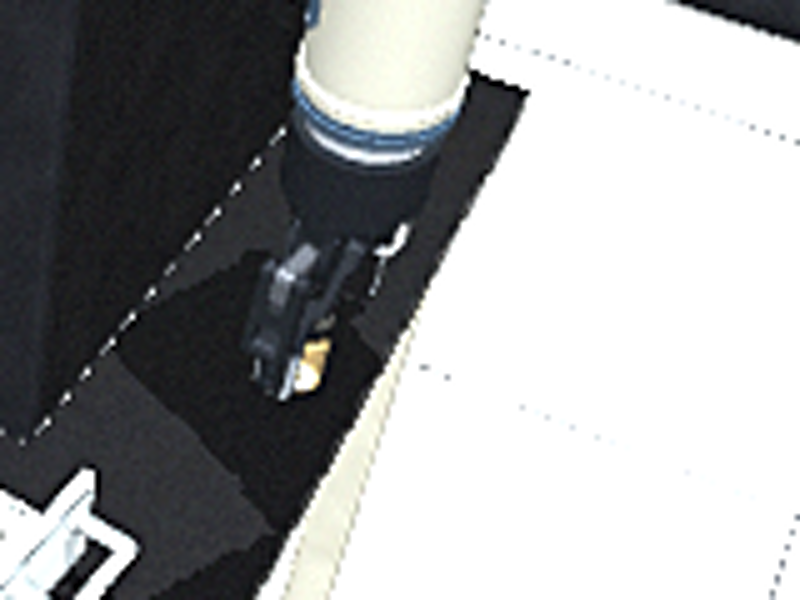

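The vial at crop (310,365) stands between the two fingers. I'll centre the hand and close it.

```bash
python3 -m jog '0 2.5 1.4 2 -.1 .2 0; 0 0 0 0 0 0 0; 0 0 0 0 0 0 0'
python3 d.py 446.2 -217.6 18
```

```text
clock: 3.72
eef_pos: [446.9, -218.4, 22.6]
tcp_rot: [3.141, -0.001, -0.124]
contact_force: [0.5, -0.6, 0.7]
opening: 1.0
t3.72 pos [ 446.9 -218.4   22.6] rot [ 3.1408e+00 -6.0000e-04 -1.2380e-01] F [ 0.5 -0.6  0.7] op1.000 d_tool [-0.8 -0.7  4.6]
turn deg [ 0.05 -0.04  0.01] q [-0.46  0.47  2.05 -0.    0.62  1.24]
```

```bash
python3 -m jog '0 -.5 -.5 4 0 0 0; 80 0 0 0 0 0 0; 120 0 0 0 0 0 0; 200 0 0 0 0 0 0; 255 0 0 0 0 0 0' 25
python3 d.py 446.2 -217.6 18
```

```text
clock: 4.13
eef_pos: [447.4, -218.3, 19.6]
tcp_rot: [3.14, -0.003, -0.124]
contact_force: [0.4, 0.5, 0.2]
opening: 0.452
t4.13 pos [ 447.4 -218.3   19.6] rot [ 3.1399 -0.0033 -0.1238] F [0.4 0.5 0.2] op0.452 d_tool [-1.3 -0.5  1.6]
turn deg [ 0.1  -0.19  0.01] q [-0.46  0.47  2.05 -0.    0.61  1.24]
```

```bash
python3 -m jog '255 0 0 0 0 0 0; 255 0 0 0 0 0 0; 255 0 0 0 0 0 0; 255 0 0 0 0 0 0; 255 0 0 0 0 0 0' 25
python3 d.py 446.2 -217.6 18
```

```text
clock: 4.55
eef_pos: [447.5, -218.3, 19.9]
tcp_rot: [3.14, -0.004, -0.124]
contact_force: [0.1, -0.5, 0.5]
opening: 0.26
t4.55 pos [ 447.5 -218.3   19.9] rot [ 3.1398 -0.0036 -0.1238] F [ 0.1 -0.5  0.5] op0.260 d_tool [-1.4 -0.6  1.8]
turn deg [ 0.1  -0.21  0.01] q [-0.46  0.47  2.05 -0.    0.61  1.24]
```

```bash
python3 -m jog '255 0 0 0 0 0 0; 255 0 0 0 0 0 0; 255 0 0 -8 0 0 0; 255 0 0 -15 0 0 0; 255 0 0 -20 0 0 0' 25
python3 -m jog '255 0 0 -20 0 0 0; 255 0 0 -20 0 0 0; 255 0 0 -10 0 0 0; 255 0 0 0 0 0 0; 255 0 0 0 0 0 0' 25
python3 d.py 446.2 -217.6 130
python3 - <<'E'
from h import *
import cv2
for n,(x,y,w,h) in (("scene",(300,130,160,120)),("top",(290,190,140,100))):
    im=optics.grab_frame(n)[:,:,::-1]; cv2.imwrite(f"pics/{n}3r.png",im); im=np.clip(im*2.5,0,255).astype('uint8');cv2.imwrite(f"pics/{n}3.png",cv2.resize(im[y:y+h,x:x+w],None,fx=5,fy=5,interpolation=cv2.INTER_CUBIC))
E
```

```text
clock: 4.97
eef_pos: [444.7, -216.9, 61.4]
tcp_rot: [-3.141, 0.003, -0.124]
contact_force: [0.2, -0.4, -0.3]
opening: 0.256
clock: 5.38
eef_pos: [446.2, -217.6, 119.3]
tcp_rot: [3.14, -0.002, -0.124]
contact_force: [0.4, -0.9, -0.3]
opening: 0.26
t5.38 pos [ 446.2 -217.6  119.3] rot [ 3.1404e+00 -2.0000e-03 -1.2380e-01] F [ 0.4 -0.9 -0.3] op0.260 d_tool [  0.    0.  -10.7]
turn deg [ 0.07 -0.11  0.01] q [-0.46  0.3   2.01 -0.    0.83  1.24]
```

View pics/scene3.png

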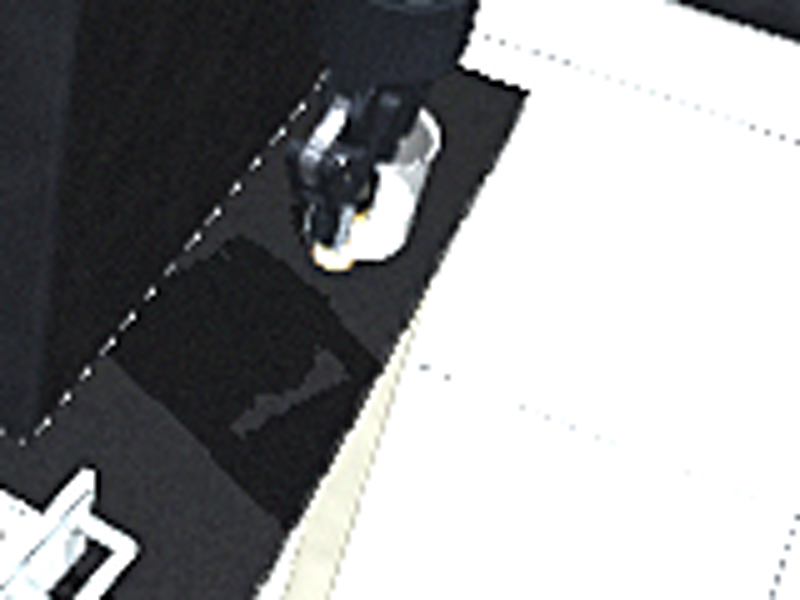

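The vial is lifted and hangs upright, its base visible at crop (332,262). I'll travel in +y first to stay clear of the cabinet corner, then in +x.

```bash
python3 -m jog '255 2 -15 -10 0 0 0; 255 3 -25 -8 0 0 0; 255 3 -30 -5 0 0 0; 255 3 -30 0 0 0 0; 255 3 -30 0 0 0 0'
python3 d.py 446 7 145
```

```text
clock: 5.9
eef_pos: [473.4, -89.6, 137.5]
tcp_rot: [3.141, 0.007, -0.131]
contact_force: [-0.5, -0.6, -0.8]
opening: 0.257
t5.90 pos [473.4 -89.6 137.5] rot [ 3.1412  0.007  -0.1314] F [-0.5 -0.6 -0.8] op0.257 d_tool [-39.9 -92.2  -7.3]
turn deg [ 0.02  0.4  -0.42] q [-0.19  0.26  2.02 -0.    0.88  1.51]
```

```bash
python3 -m jog '255 0 -25 0 0 0 0; 255 0 -20 0 0 0 0; 255 0 -15 0 0 0 0; 255 0 -8 0 0 0 0; 255 0 0 0 0 0 0'
python3 d.py 540 -4 145
```

```text
clock: 6.32
eef_pos: [480.4, -13.9, 132.7]
tcp_rot: [-3.141, 0.015, -0.127]
contact_force: [-0.1, -0.0, 0.1]
opening: 0.263
t6.32 pos [480.4 -13.9 132.7] rot [-3.1414  0.015  -0.1273] F [-0.1 -0.   0.1] op0.263 d_tool [ 57.7 -17.4 -13.2]
turn deg [-0.01  0.86 -0.19] q [-0.03  0.27  2.02  0.    0.87  1.66]
```

```bash
python3 -m jog '255 8 -5 -1 0 .4 0; 255 15 -6 0 0 .3 0; 255 15 -4 0 0 .2 0; 255 10 -2 0 0 0 0; 255 5 0 0 0 0 0'
python3 -m jog '255 0 0 0 0 0 0; 255 0 0 0 0 0 0'
python3 d.py 541 -4 132
```

```text
clock: 6.73
eef_pos: [536.3, -5.9, 131.3]
tcp_rot: [3.14, 0.002, -0.129]
contact_force: [-0.4, -0.0, -1.1]
opening: 0.259
clock: 6.9
eef_pos: [537.4, -7.2, 130.8]
tcp_rot: [3.14, 0.002, -0.13]
contact_force: [-0.7, -0.2, -0.6]
opening: 0.256
t6.90 pos [537.4  -7.2 130.8] rot [ 3.1401e+00  2.0000e-03 -1.2980e-01] F [-0.7 -0.2 -0.6] op0.256 d_tool [ 3.2 -3.6 -1.2]
turn deg [ 0.09  0.12 -0.34] q [-0.02  0.34  1.91 -0.    0.89  1.69]
```

```bash
python3 -m jog '255 3 -3 15 0 0 -.3; 255 0 0 8 0 0 0; 255 0 0 0 0 0 0; 255 0 0 0 0 0 0'
python3 d.py 542 -4 100
python3 - <<'E'
from h import *
import cv2
for n,(x,y,w,h) in (("scene",(225,170,120,100)),("top",(220,160,120,100))):
    im=optics.grab_frame(n)[:,:,::-1]; cv2.imwrite(f"pics/{n}4r.png",im); cv2.imwrite(f"pics/{n}4.png",cv2.resize(im[y:y+h,x:x+w],None,fx=6,fy=6,interpolation=cv2.INTER_CUBIC))
E
```

```text
clock: 7.23
eef_pos: [538.9, -6.1, 107.1]
tcp_rot: [3.14, 0.004, -0.126]
contact_force: [-0.7, -0.4, -0.1]
opening: 0.263
t7.23 pos [538.9  -6.1 107.1] rot [ 3.1396  0.0036 -0.1263] F [-0.7 -0.4 -0.1] op0.263 d_tool [ 2.9 -2.5  7. ]
turn deg [ 0.11  0.21 -0.13] q [-0.01  0.38  1.92 -0.    0.85  1.69]
```

View pics/scene4.png

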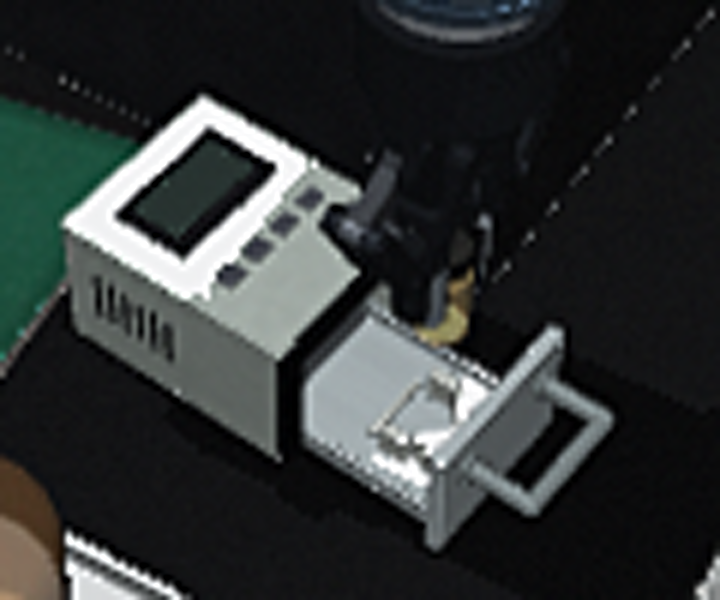

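View pics/top4.png

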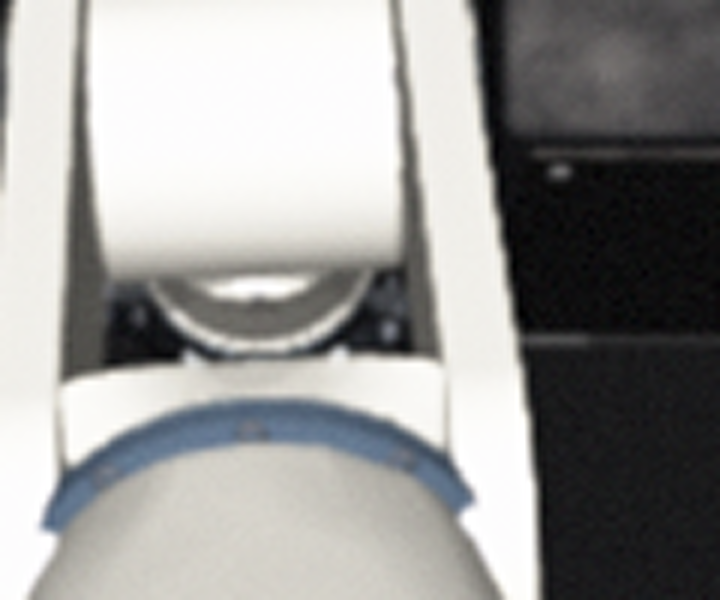

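The scene view shows the seat's jaws, guides and lip around crop (415,420), with the vial's base at (445,325) above and behind them. The top view is blocked by the arm. I'll mark the expected seat geometry on the scene view and compare.

```bash
cat >> h.py <<'E'
def pr(n,p):
    c=optics.camera_info(n);q=np.linalg.inv(np.array(c["world_from_camera"]))@np.r_[p,1]
    return np.array([c["fx"]*q[0]/q[2]+c["cx"],c["fy"]*q[1]/q[2]+c["cy"]])
YAW=-.124; O=np.array([579.7,-8.6,0]); EX=np.array([np.cos(YAW),np.sin(YAW),0]); EY=np.array([-np.sin(YAW),np.cos(YAW),0])
def rd(x,y,z): return O+EX*x+EY*y+np.array([0,0,z])
E
python3 - <<'E'
from h import *
import cv2
im=cv2.imread("pics/scene4r.png");x,y,k=270,210,13
def cr(pts=True):
    z=cv2.resize(im[y:y+46,x:x+60],None,fx=k,fy=k,interpolation=cv2.INTER_CUBIC)
    if pts:
        for p,c in [((-40,0,14),(0,0,255)),((-24,15.3,18),(0,200,0)),((-24,-15.3,18),(0,200,0)),((-40,15.3,30),(255,0,0)),((-40,-15.3,30),(255,0,0)),((-70,44,70),(255,0,255)),((-70,-44,70),(255,0,255)),((-70,27,14),(255,0,255))]:
            u=(pr("scene",rd(*p))-[x,y]+.5)*k
            cv2.circle(z,tuple(int(v) for v in u),4,c,-1)
    return z
cv2.imwrite("pics/s4a.png",cr(False));cv2.imwrite("pics/s4b.png",cr())
E
```

```text
(no output)
```

View pics/s4a.png

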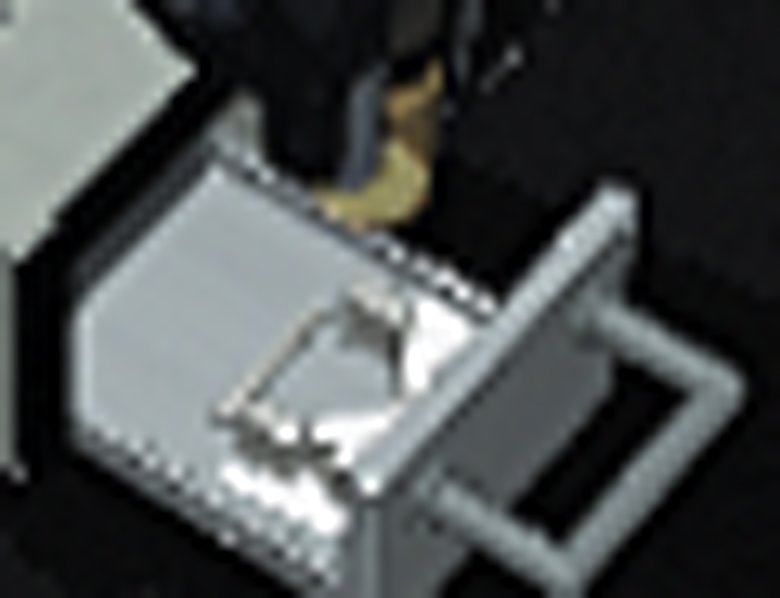

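View pics/s4b.png

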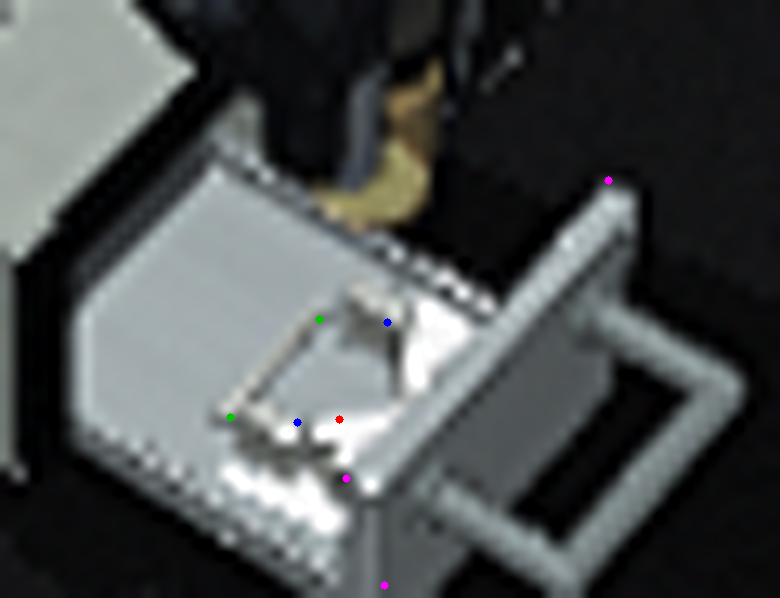

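```bash
python3 - <<'E'
from h import *
import cv2
im=cv2.imread("pics/scene4r.png");x,y,k=270,200,13
z=cv2.resize(im[y:y+30,x:x+50],None,fx=k,fy=k,interpolation=cv2.INTER_CUBIC)
z=np.clip(z*1.5,0,255).astype('uint8')
for dx,c in((0,(0,0,255)),(-2,(0,255,0))):
  for a in np.arange(0,2*np.pi,.2):
    p=np.array([538.9,-6.1,87.3])+dx*EX+12*np.array([np.cos(a),np.sin(a),0])
    u=(pr("scene",p)-[x,y]+.5)*k; cv2.circle(z,tuple(int(v) for v in u),2,c,-1)
cv2.imwrite("pics/s4c.png",z)
E
```

```text
(no output)
```

View pics/s4c.png

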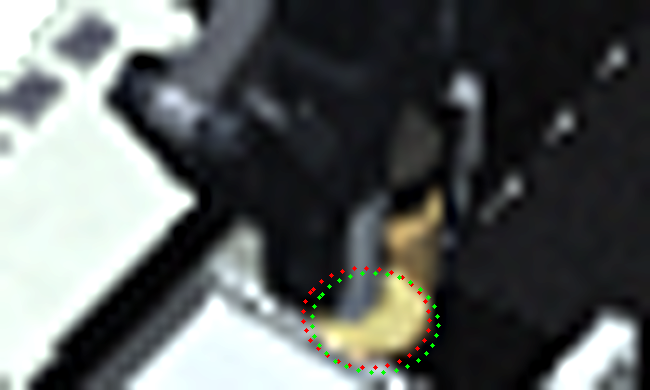

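The lip ends are about 1 mm from where I predicted, and the panel corners match. The vial's base outline agrees with TCP (538.9,-6.1). I'll lower slowly at vial target (542,-4).

```bash
python3 -m jog '255 3 -2.5 8 .1 .2 0; 255 0 0 8 0 0 0; 255 0 0 5 0 0 0; 255 0 0 0 0 0 0; 255 0 0 0 0 0 0'
python3 d.py 542.7 -4 65
```

```text
clock: 7.75
eef_pos: [543.1, -3.8, 85.5]
tcp_rot: [-3.141, -0.003, -0.126]
contact_force: [-0.7, -0.2, -0.6]
opening: 0.254
t7.75 pos [543.1  -3.8  85.5] rot [-3.1413e+00 -2.8000e-03 -1.2630e-01] F [-0.7 -0.2 -0.6] op0.254 d_tool [-0.5  0.3 20.5]
turn deg [-0.02 -0.16 -0.13] q [-0.01  0.41  1.93 -0.    0.8   1.69]
```

```bash
python3 -m jog '255 -.3 0 8 0 -.1 -.1; 255 0 0 8 0 0 0; 255 0 0 4 0 0 0; 255 0 0 0 0 0 0; 255 0 0 0 0 0 0'
python3 d.py 542.7 -4 50
python3 - <<'E'
from h import *
import cv2
im=optics.grab_frame("scene")[:,:,::-1].copy();cv2.imwrite("pics/scene5r.png",im);x,y,k=270,200,13
s=r.sense();P=s["eef_pos"];print(P)
z=cv2.resize(im[y:y+46,x:x+60],None,fx=k,fy=k,interpolation=cv2.INTER_CUBIC)
z=np.clip(z*1.3,0,255).astype('uint8');cv2.imwrite("pics/s5a.png",z)
for p,c in [((-40,0,14),(0,0,255)),((-24,15.3,18),(0,200,0)),((-24,-15.3,18),(0,200,0)),((-40,15.3,30),(255,0,0)),((-40,-15.3,30),(255,0,0)),((-70,44,70),(255,0,255)),((-70,-44,70),(255,0,255))]:
    u=(pr("scene",rd(*p))-[x,y]+.5)*k; cv2.circle(z,tuple(int(v) for v in u),4,c,-1)
for a in np.arange(0,2*np.pi,.2):
    p=P-[0,0,19.8]+12*np.array([np.cos(a),np.sin(a),0])
    u=(pr("scene",p)-[x,y]+.5)*k; cv2.circle(z,tuple(int(v) for v in u),2,(0,0,255),-1)
cv2.imwrite("pics/s5b.png",z)
E
```

```text
clock: 8.17
eef_pos: [542.5, -3.7, 62.9]
tcp_rot: [-3.141, -0.0, -0.124]
contact_force: [0.4, 0.3, 0.1]
opening: 0.259
t8.17 pos [542.5  -3.7  62.9] rot [-3.1414e+00 -1.0000e-04 -1.2430e-01] F [0.4 0.3 0.1] op0.259 d_tool [ 0.2  0.3 12.9]
turn deg [-0.01 -0.01 -0.02] q [-0.01  0.45  1.94  0.    0.75  1.69]
[542.50852953  -3.68016604  62.97737825]
```

View pics/s5b.png

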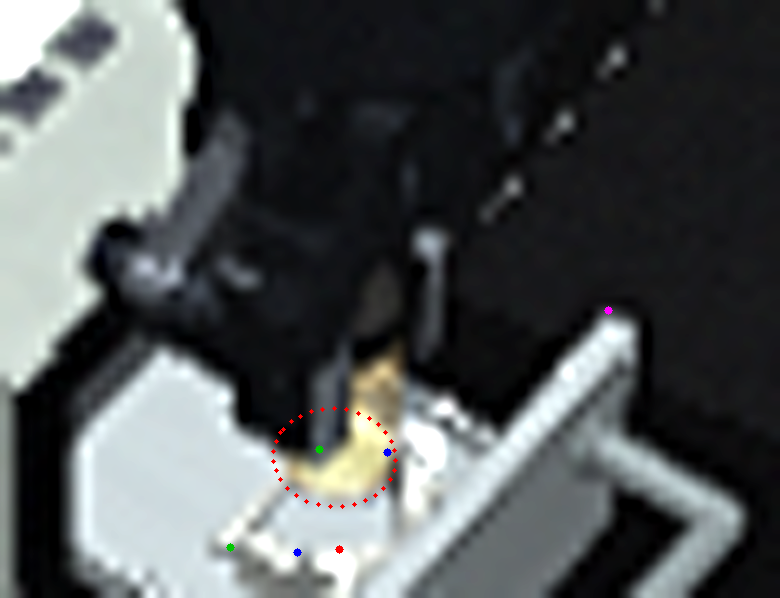

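View pics/s5a.png

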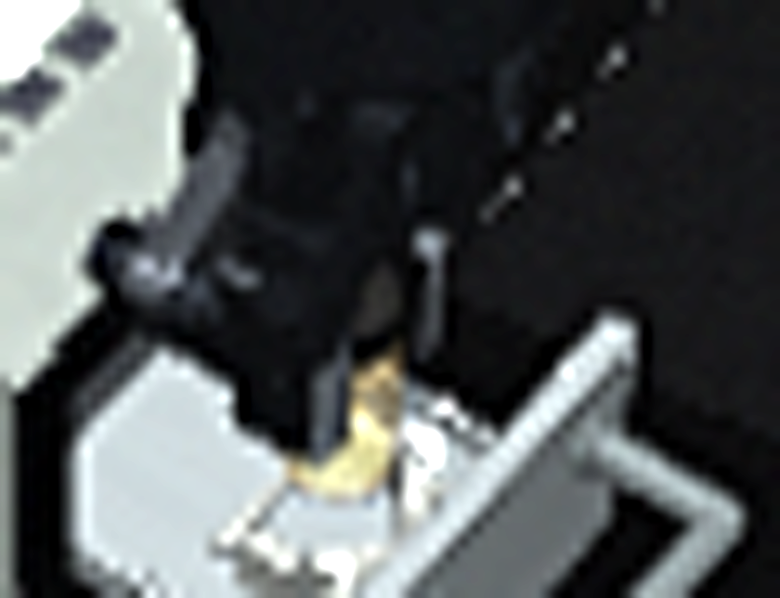

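Vial and lip are both shifted about half a pixel from prediction in the same direction, so their relative alignment holds. I'll keep lowering.

```bash
python3 -m jog '255 .2 .2 5 0 0 0; 255 0 0 5 0 0 0; 255 0 0 3 0 0 0; 255 0 0 0 0 0 0'
python3 d.py 542.7 -4 34.5
```

```text
clock: 8.55
eef_pos: [543.3, -4.0, 49.3]
tcp_rot: [-3.141, -0.002, -0.124]
contact_force: [0.4, 0.0, 0.3]
opening: 0.26
t8.55 pos [543.3  -4.   49.3] rot [-3.1413e+00 -1.5000e-03 -1.2430e-01] F [0.4 0.  0.3] op0.260 d_tool [-0.6  0.1 14.8]
turn deg [-0.02 -0.09 -0.02] q [-0.01  0.47  1.94  0.    0.73  1.68]
```

```bash
python3 -m jog '255 -.5 0 4 0 0 0; 255 0 0 4 0 0 0; 255 0 0 2 0 0 0; 255 0 0 0 0 0 0'
python3 d.py 542.7 -4 34.5
```

```text
clock: 8.88
eef_pos: [542.8, -3.9, 38.2]
tcp_rot: [-3.141, -0.001, -0.124]
contact_force: [-1.0, -0.7, -0.6]
opening: 0.26
t8.88 pos [542.8  -3.9  38.2] rot [-3.1413e+00 -1.5000e-03 -1.2430e-01] F [-1.  -0.7 -0.6] op0.260 d_tool [-0.1  0.1  3.7]
turn deg [-0.02 -0.09 -0.02] q [-0.01  0.49  1.95  0.    0.7   1.68]
```

```bash
python3 -m jog '255 0 0 1.5 0 0 0; 255 0 0 1 0 0 0; 255 0 0 0 0 0 0'
python3 d.py 542.7 -4 34.5
```

```text
clock: 9.13
eef_pos: [542.7, -3.9, 35.3]
tcp_rot: [-3.141, -0.001, -0.124]
contact_force: [-0.1, -0.0, 0.6]
opening: 0.26
t9.13 pos [542.7  -3.9  35.3] rot [-3.1413e+00 -1.3000e-03 -1.2430e-01] F [-0.1 -0.   0.6] op0.260 d_tool [-0.   0.1  0.8]
turn deg [-0.02 -0.07 -0.02] q [-0.01  0.49  1.95  0.    0.7   1.68]
```

```bash
python3 -m jog '255 0 0 1 0 0 0; 255 0 0 0 0 0 0'
python3 d.py 542.7 -4 34.5
```

```text
clock: 9.3
eef_pos: [542.9, -3.9, 34.3]
tcp_rot: [-3.141, -0.002, -0.124]
contact_force: [-0.3, 0.2, -0.2]
opening: 0.262
t9.30 pos [542.9  -3.9  34.3] rot [-3.1413e+00 -1.5000e-03 -1.2430e-01] F [-0.3  0.2 -0.2] op0.262 d_tool [-0.2  0.1 -0.2]
turn deg [-0.02 -0.09 -0.02] q [-0.01  0.5   1.95  0.    0.69  1.68]
```

```bash
python3 -m jog '255 0 0 .7 0 0 0; 255 0 0 0 0 0 0'
python3 d.py 542.7 -4 34.5
```

```text
clock: 9.47
eef_pos: [543.1, -3.9, 33.9]
tcp_rot: [-3.141, -0.002, -0.124]
contact_force: [0.6, -0.2, 0.2]
opening: 0.263
t9.47 pos [543.1  -3.9  33.9] rot [-3.1412e+00 -2.1000e-03 -1.2430e-01] F [ 0.6 -0.2  0.2] op0.263 d_tool [-0.4  0.2 -0.6]
turn deg [-0.02 -0.12 -0.02] q [-0.01  0.5   1.95  0.    0.69  1.68]
```

```bash
python3 -m jog '180 0 0 0 0 0 0; 170 0 0 0 0 0 0; 160 0 0 0 0 0 0; 145 0 0 0 0 0 0; 130 0 0 0 0 0 0'
python3 -m jog '130 0 0 0 0 0 0; 130 0 0 0 0 0 0'
python3 d.py 542.7 -4 100
python3 - <<'E'
from h import *
import cv2
im=optics.grab_frame("scene")[:,:,::-1].copy();cv2.imwrite("pics/scene6r.png",im);x,y,k=270,200,13
z=cv2.resize(im[y:y+46,x:x+60],None,fx=k,fy=k,interpolation=cv2.INTER_CUBIC)
cv2.imwrite("pics/s6a.png",np.clip(z*1.3,0,255).astype('uint8'))
E
```

```text
clock: 9.88
eef_pos: [543.3, -3.9, 34.1]
tcp_rot: [-3.141, -0.003, -0.124]
contact_force: [0.3, -0.7, -1.0]
opening: 0.49
clock: 10.05
eef_pos: [543.3, -3.9, 34.1]
tcp_rot: [-3.141, -0.003, -0.124]
contact_force: [-0.1, 0.2, -0.6]
opening: 0.49
t10.05 pos [543.3  -3.9  34.1] rot [-3.1411e+00 -2.6000e-03 -1.2430e-01] F [-0.1  0.2 -0.6] op0.490 d_tool [ -0.4   0.1 -65.9]
turn deg [-0.03 -0.15 -0.02] q [-0.01  0.5   1.95  0.    0.69  1.68]
```

View pics/s6a.png

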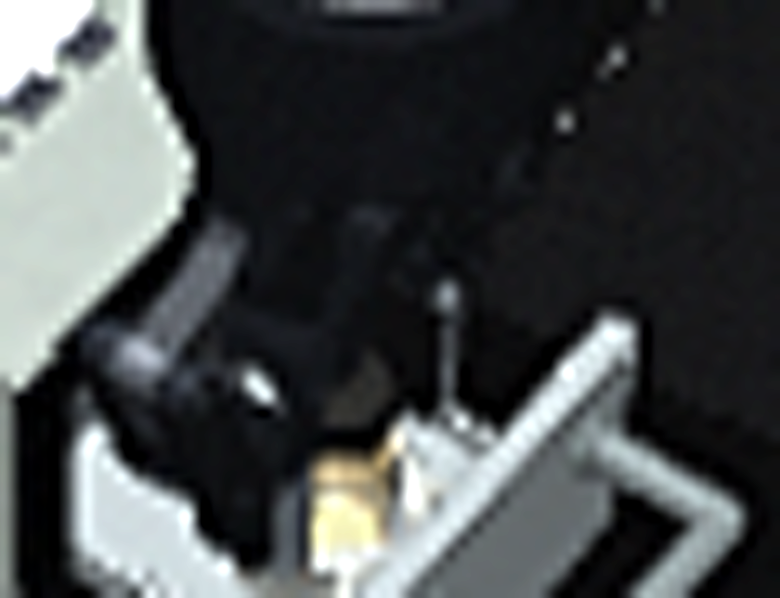

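The vial, at crop (350,510), stands upright between the opened fingers. I'll raise the hand straight up.

```bash
python3 -m jog '130 0 0 -6 0 0 0; 130 0 0 -10 0 0 0; 130 0 0 -15 0 0 0; 130 0 0 -20 0 0 0; 130 0 0 -20 0 0 0'
python3 -m jog '130 0 0 -20 0 0 0; 130 0 0 -15 0 0 0; 130 0 0 -6 0 0 0; 130 0 0 0 0 0 0'
python3 d.py 435 10 130
```

```text
clock: 10.52
eef_pos: [540.1, -3.9, 106.0]
tcp_rot: [3.141, 0.005, -0.124]
contact_force: [0.9, 0.1, 0.7]
opening: 0.49
clock: 10.85
eef_pos: [542.6, -3.9, 156.5]
tcp_rot: [-3.141, -0.003, -0.124]
contact_force: [-0.0, 0.5, -0.7]
opening: 0.489
t10.85 pos [542.6  -3.9 156.5] rot [-3.1411 -0.0032 -0.1243] F [-0.   0.5 -0.7] op0.489 d_tool [-108.5   -0.4   26.1]
turn deg [-0.03 -0.18 -0.02] q [-0.01  0.31  1.88  0.    0.95  1.68]
```

```bash
python3 -m jog '160 -15 0 0 0 0 0; 200 -25 0 0 0 0 0; 255 -25 0 0 0 0 0; 255 -25 0 0 0 0 0; 255 -12 0 0 0 0 0'
python3 -m jog '255 0 0 0 0 0 0; 255 0 0 0 0 0 0'
python3 d.py 435.8 9.3 110
python3 - <<'E'
from h import *
import cv2
for n,(x,y,w,h) in (("scene",(225,180,120,90)),("top",(220,150,120,100))):
    im=optics.grab_frame(n)[:,:,::-1]; cv2.imwrite(f"pics/{n}7r.png",im); cv2.imwrite(f"pics/{n}7.png",cv2.resize(im[y:y+h,x:x+w],None,fx=6,fy=6,interpolation=cv2.INTER_CUBIC))
E
```

```text
clock: 11.27
eef_pos: [439.7, 8.8, 154.7]
tcp_rot: [-3.141, -0.005, -0.125]
contact_force: [0.9, -0.4, 0.2]
opening: 0.003
clock: 11.43
eef_pos: [436.3, 9.0, 153.7]
tcp_rot: [-3.141, -0.002, -0.125]
contact_force: [-0.0, 0.4, 0.6]
opening: 0.0
t11.43 pos [436.3   9.  153.7] rot [-3.1413e+00 -2.4000e-03 -1.2460e-01] F [-0.   0.4  0.6] op0.000 d_tool [-0.6 -0.3 43.7]
turn deg [-0.02 -0.14 -0.03] q [ 0.02  0.16  2.1  -0.    0.88  1.71]
```

View pics/scene7.png

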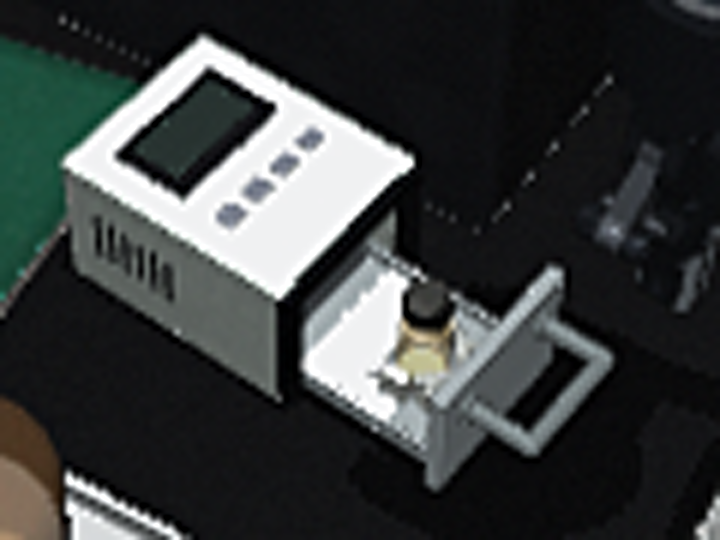

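View pics/top7.png

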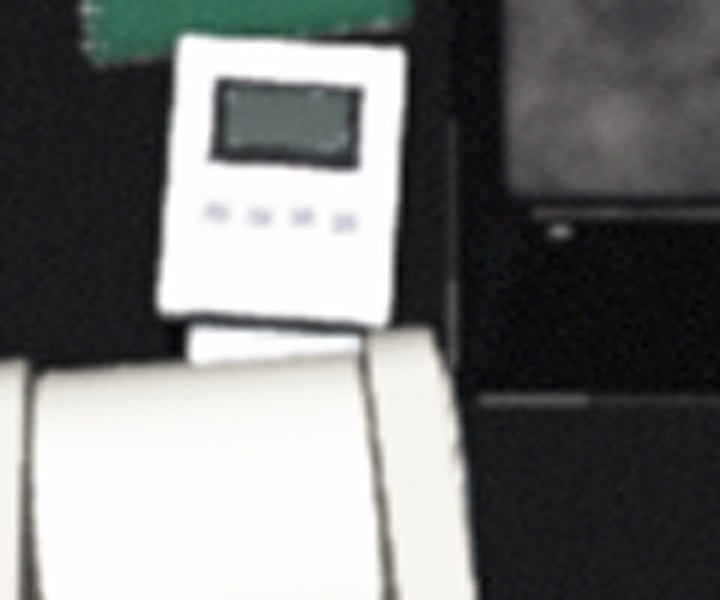

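The vial stands upright in the seat, with the cap top at crop (428,295) between the jaws. The hand is clear in front of the bar. Next I'll check the cap position and lower in front of the bar.

```bash
python3 - <<'E'
from h import *
p=pl("scene",428/6+225-.4,298/6+180-.4,65);print(p,[(p-O)@EX,(p-O)@EY])
E
python3 -m jog '255 -.5 0 20 0 0 0; 255 0 0 25 0 0 0; 255 0 0 25 0 0 0; 255 0 0 20 0 0 0; 255 0 0 10 0 0 0'
python3 -m jog '255 0 0 0 0 0 0; 255 0 0 0 0 0 0'
python3 d.py 454.9 6.9 40
```

```text
[542.07639985  -4.79009555  65.        ] [np.float64(-37.80593875063534), np.float64(-0.8727285101631821)]
clock: 11.95
eef_pos: [447.8, 8.5, 52.9]
tcp_rot: [-3.139, -0.016, -0.125]
contact_force: [-0.7, -0.4, 0.6]
opening: 0.003
clock: 12.12
eef_pos: [448.3, 8.3, 50.2]
tcp_rot: [-3.14, -0.012, -0.126]
contact_force: [-0.4, -0.8, 0.4]
opening: -0.004
t12.12 pos [448.3   8.3  50.2] rot [-3.1401 -0.0123 -0.1256] F [-0.4 -0.8  0.4] op-0.004 d_tool [ 6.6  0.5 10.3]
turn deg [-0.08 -0.7  -0.09] q [ 0.02  0.36  2.15 -0.    0.62  1.71]
```

```bash
python3 -m jog '255 -4 0 5 -.1 -.5 0; 255 -2 0 4 0 -.2 0; 255 0 0 0 0 0 0; 255 0 0 0 0 0 0'
python3 d.py 454.9 6.9 40
```

```text
clock: 12.45
eef_pos: [444.7, 9.0, 42.0]
tcp_rot: [-3.142, -0.002, -0.126]
contact_force: [0.4, -0.2, -0.0]
opening: -0.0
t12.45 pos [444.7   9.   42. ] rot [-3.1415e+00 -2.3000e-03 -1.2590e-01] F [ 0.4 -0.2 -0. ] op-0.000 d_tool [10.3  0.8  2. ]
turn deg [-0.   -0.13 -0.11] q [ 0.02  0.37  2.15 -0.    0.61  1.71]
```

```bash
python3 -m jog '255 2.5 .3 0 0 0 0; 255 2.5 0 0 0 0 0; 255 2.5 0 0 0 0 0; 255 2.5 0 0 0 0 0; 255 2.5 0 0 0 0 0'
python3 d.py 454.9 6.9 40
python3 -m jog '255 3 0 0 0 0 0; 255 3 0 0 0 0 0; 255 3 0 0 0 0 0; 255 3 0 0 0 0 0; 255 3 0 0 0 0 0'
python3 d.py 524.4 -1.7 40
```

```text
clock: 12.87
eef_pos: [458.5, 7.0, 43.5]
tcp_rot: [-3.141, -0.004, -0.126]
contact_force: [-0.4, 0.6, -0.7]
opening: 0.001
t12.87 pos [458.5   7.   43.5] rot [-3.1412 -0.0042 -0.1257] F [-0.4  0.6 -0.7] op0.001 d_tool [-3.6  0.6  3.5]
turn deg [-0.02 -0.24 -0.1 ] q [ 0.01  0.39  2.13 -0.    0.62  1.71]
clock: 13.28
eef_pos: [474.3, 4.9, 43.5]
tcp_rot: [-3.141, -0.003, -0.126]
contact_force: [-1.4, -1.9, 1.2]
opening: 0.001
t13.28 pos [474.3   4.9  43.5] rot [-3.1415e+00 -2.7000e-03 -1.2570e-01] F [-1.4 -1.9  1.2] op0.001 d_tool [50.5  0.3  3.6]
turn deg [-0.01 -0.15 -0.1 ] q [ 0.01  0.4   2.09 -0.    0.64  1.7 ]
```

```bash
python3 -m jog '255 3 .2 .5 0 0 0; 255 3 0 .5 0 0 0; 255 3 0 0 0 0 0; 255 3 0 0 0 0 0'
python3 d.py 524.4 -1.7 40
cat > snap.py <<'E'
from h import *
import cv2,sys
n="scene";x,y,w,h=(225,180,120,90)
im=optics.grab_frame(n)[:,:,::-1]; cv2.imwrite(f"pics/{sys.argv[1]}r.png",im); cv2.imwrite(f"pics/{sys.argv[1]}.png",cv2.resize(np.clip(im[y:y+h,x:x+w]*1.3,0,255).astype('uint8'),None,fx=6,fy=6,interpolation=cv2.INTER_CUBIC))
E
python3 snap.py s8
```

```text
clock: 13.62
eef_pos: [487.6, 3.0, 42.4]
tcp_rot: [-3.141, -0.003, -0.126]
contact_force: [-0.5, 1.0, 1.5]
opening: -0.0
t13.62 pos [487.6   3.   42.4] rot [-3.1414e+00 -2.8000e-03 -1.2580e-01] F [-0.5  1.   1.5] op-0.000 d_tool [37.1  0.   2.5]
turn deg [-0.01 -0.16 -0.11] q [ 0.    0.42  2.07 -0.    0.65  1.7 ]
```

View pics/s8.png

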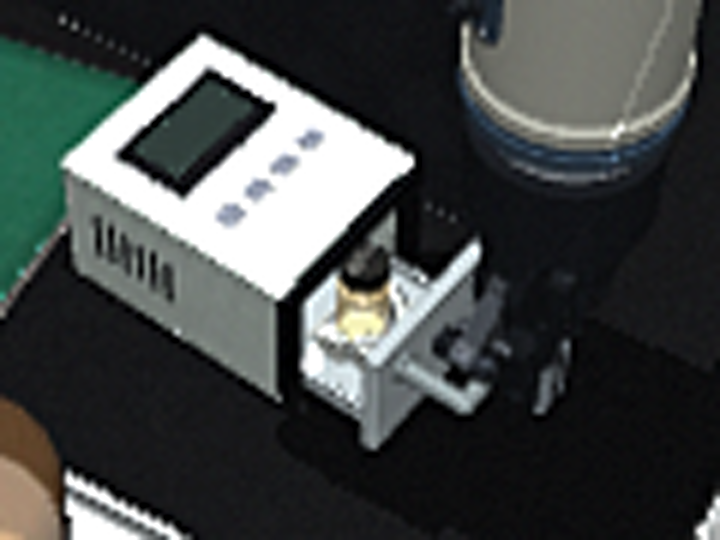

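The drawer moved in about 33 mm and the vial (crop (365,290)) is upright. I'll continue slowly.

```bash
python3 -m jog '255 3 0 .5 0 0 0; 255 3 0 .3 0 0 0; 255 3 0 0 0 0 0; 255 3 0 0 0 0 0; 255 2 0 0 0 0 0'
python3 d.py 524.4 -1.7 40
python3 -m jog '255 2 0 .3 0 0 0; 255 1.5 0 0 0 0 0; 255 1.5 0 0 0 0 0; 255 1.5 0 0 0 0 0'
python3 d.py 524.4 -1.7 40
```

```text
clock: 14.08
eef_pos: [503.4, 1.0, 41.6]
tcp_rot: [-3.141, -0.003, -0.126]
contact_force: [-0.8, 0.0, 0.9]
opening: 0.002
t14.08 pos [503.4   1.   41.6] rot [-3.1415 -0.0032 -0.1258] F [-0.8  0.   0.9] op0.002 d_tool [21.2  0.   1.6]
turn deg [-0.01 -0.19 -0.1 ] q [-0.    0.44  2.03 -0.    0.67  1.7 ]
clock: 14.42
eef_pos: [510.7, 0.0, 41.2]
tcp_rot: [-3.141, -0.003, -0.126]
contact_force: [-1.0, -0.2, 1.0]
opening: 0.003
t14.42 pos [510.7   0.   41.2] rot [-3.1415 -0.0032 -0.1258] F [-1.  -0.2  1. ] op0.003 d_tool [13.8 -0.   1.3]
turn deg [-0.01 -0.18 -0.1 ] q [-0.    0.45  2.02 -0.    0.67  1.69]
```

```bash
python3 -m jog '255 1.2 0 .2 0 0 0; 255 1.2 0 0 0 0 0; 255 1.2 0 0 0 0 0'
python3 d.py 524.4 -1.7 40
python3 -m jog '255 1.2 0 .2 0 0 0; 255 1.2 0 0 0 0 0; 255 1.2 0 0 0 0 0'
python3 d.py 524.4 -1.7 40;python3 snap.py s9
```

```text
clock: 14.67
eef_pos: [512.3, -0.3, 40.7]
tcp_rot: [3.141, 0.001, -0.126]
contact_force: [-4.8, 0.8, 3.6]
opening: 0.0
t14.67 pos [ 5.123e+02 -3.000e-01  4.070e+01] rot [ 3.1414e+00  1.4000e-03 -1.2600e-01] F [-4.8  0.8  3.6] op0.000 d_tool [12.2 -0.1  0.7]
turn deg [ 0.01  0.08 -0.11] q [-0.    0.45  2.01  0.    0.68  1.69]
clock: 14.92
eef_pos: [512.7, -0.5, 40.0]
tcp_rot: [3.141, 0.008, -0.126]
contact_force: [-5.5, 1.0, 4.1]
opening: -0.004
t14.92 pos [ 5.127e+02 -5.000e-01  4.000e+01] rot [ 3.141   0.0079 -0.1261] F [-5.5  1.   4.1] op-0.004 d_tool [11.8 -0.2 -0.1]
turn deg [ 0.03  0.46 -0.12] q [-0.    0.46  2.01  0.    0.69  1.69]
```

View pics/s9.png

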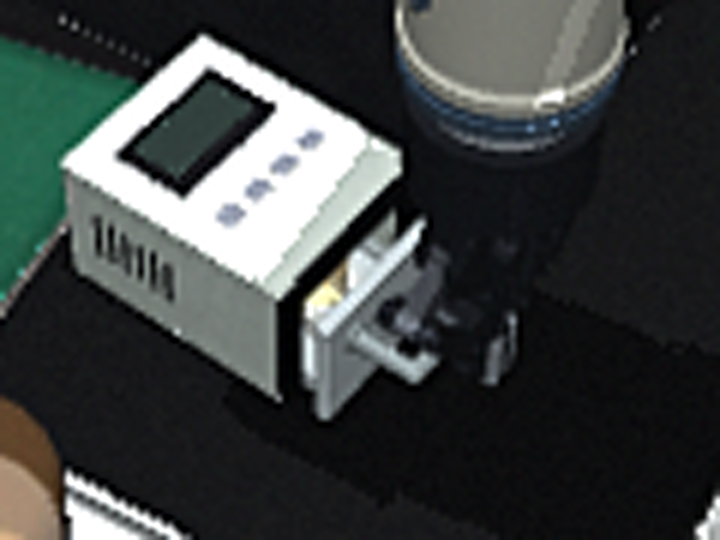

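The plunger is met at about 5.5 N, with the drawer some 12 mm open. The vial is visible and upright at crop (330,285). Larger steps are needed against the spring.

```bash
python3 -m jog '255 2.5 0 -.3 0 .3 0; 255 2.5 0 0 0 0.2 0; 255 2.5 0 0 0 0.1 0'
python3 d.py 524.4 -1.7 40
python3 -m jog '255 2.5 0 0 0 0.2 0; 255 2.5 0 0 0 0.2 0; 255 2.5 0 0 0 0.2 0'
python3 d.py 524.4 -1.7 40
```

```text
clock: 15.22
eef_pos: [515.9, -1.0, 39.4]
tcp_rot: [3.14, 0.006, -0.126]
contact_force: [-6.9, 0.8, 4.9]
opening: -0.001
t15.22 pos [515.9  -1.   39.4] rot [ 3.1405  0.0058 -0.1263] F [-6.9  0.8  4.9] op-0.001 d_tool [ 8.5 -0.4 -0.7]
turn deg [ 0.06  0.34 -0.13] q [-0.    0.46  2.   -0.    0.69  1.69]
clock: 15.47
eef_pos: [518.1, -1.5, 38.5]
tcp_rot: [3.14, 0.006, -0.126]
contact_force: [-7.8, 1.1, 5.7]
opening: -0.001
t15.47 pos [518.1  -1.5  38.5] rot [ 3.1397  0.0057 -0.1264] F [-7.8  1.1  5.7] op-0.001 d_tool [ 6.3 -0.6 -1.6]
turn deg [ 0.11  0.33 -0.14] q [-0.01  0.46  2.   -0.    0.69  1.69]
```

```bash
python3 -m jog '255 2.5 -.2 -.8 0 .3 0; 255 2.5 0 -.6 0 0.2 0; 255 2.5 0 -.6 0 0.2 0'
python3 d.py 524.4 -1.7 40
python3 -m jog '255 2.5 0 -.6 0 0.3 0; 255 2.5 0 -.6 0 0.2 0; 255 2.5 0 -.6 0 0.2 0'
python3 d.py 524.4 -1.7 40
```

```text
clock: 15.72
eef_pos: [518.4, -1.6, 38.5]
tcp_rot: [3.139, 0.007, -0.127]
contact_force: [-8.0, 2.3, 5.6]
opening: 0.003
t15.72 pos [518.4  -1.6  38.5] rot [ 3.1388  0.0074 -0.1267] F [-8.   2.3  5.6] op0.003 d_tool [ 5.9 -0.7 -1.5]
turn deg [ 0.16  0.42 -0.16] q [-0.    0.47  1.99 -0.    0.69  1.69]
clock: 15.97
eef_pos: [518.8, -1.6, 38.5]
tcp_rot: [3.138, 0.009, -0.127]
contact_force: [-8.7, 1.9, 3.4]
opening: -0.004
t15.97 pos [518.8  -1.6  38.5] rot [ 3.1383  0.009  -0.1271] F [-8.7  1.9  3.4] op-0.004 d_tool [ 5.6 -0.7 -1.5]
turn deg [ 0.19  0.52 -0.18] q [-0.    0.47  1.99 -0.    0.69  1.7 ]
```

```bash
python3 -m jog '255 3.5 0 -.6 .1 .4 0; 255 3.5 0 -.5 0 0.3 0; 255 3.5 0 -.5 0 0.3 0'
python3 d.py 524.4 -1.7 40
python3 -m jog '255 3.5 0 -.4 .1 0.4 0; 255 3.5 0 -.4 0 0.3 0; 255 3.5 0 -.4 0 0.3 0'
python3 d.py 524.4 -1.7 40
```

```text
clock: 16.22
eef_pos: [521.6, -2.0, 38.4]
tcp_rot: [3.139, 0.006, -0.127]
contact_force: [-8.5, 2.8, 6.6]
opening: -0.0
t16.22 pos [521.6  -2.   38.4] rot [ 3.1395  0.0063 -0.1274] F [-8.5  2.8  6.6] op-0.000 d_tool [ 2.8 -0.6 -1.6]
turn deg [ 0.12  0.36 -0.2 ] q [-0.01  0.47  1.99 -0.    0.69  1.69]
clock: 16.47
eef_pos: [522.7, -2.3, 38.0]
tcp_rot: [3.14, 0.007, -0.128]
contact_force: [-13.3, 2.7, 8.6]
opening: 0.001
t16.47 pos [522.7  -2.3  38. ] rot [ 3.1403  0.0071 -0.1279] F [-13.3   2.7   8.6] op0.001 d_tool [ 1.6 -0.8 -2.1]
turn deg [ 0.07  0.4  -0.22] q [-0.01  0.47  1.99 -0.    0.69  1.69]
```

```bash
python3 -m jog '255 4 0 -.6 .1 0.4 0; 255 4 0 -.5 0 0.3 0; 255 4 0 -.5 0 0.3 0'
python3 d.py 524.4 -1.7 40
python3 snap.py s10
```

```text
clock: 16.72
eef_pos: [522.6, -2.5, 37.5]
tcp_rot: [3.141, 0.013, -0.128]
contact_force: [-13.6, 3.0, 7.4]
opening: 0.001
t16.72 pos [522.6  -2.5  37.5] rot [ 3.141   0.0128 -0.1285] F [-13.6   3.    7.4] op0.001 d_tool [ 1.7 -1.  -2.5]
turn deg [ 0.03  0.74 -0.26] q [-0.01  0.47  1.98  0.    0.7   1.69]
```

View pics/s10.png

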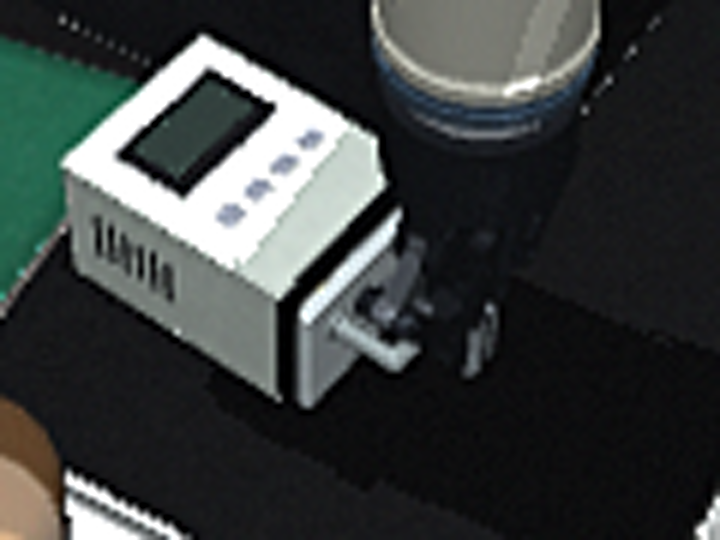

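```bash
python3 - <<'E'
from h import *
import cv2
im=cv2.imread("pics/s10r.png");x,y,k=265,205,14
z=cv2.resize(im[y:y+42,x:x+40],None,fx=k,fy=k,interpolation=cv2.INTER_CUBIC)
z=np.clip(z*1.2,0,255).astype('uint8')
for q,c in((0,(0,0,255)),(4,(0,200,0))):
  for p in [(-q-8,44,70),(-q-8,-44,70),(-q,44,70),(-q-8,44,6)]:
    u=(pr("scene",rd(*p))-[x,y]+.5)*k;print(q,p,u); cv2.circle(z,tuple(int(v) for v in u),3,c,-1)
cv2.imwrite("pics/s10b.png",z)
E
```

```text
0 (-8, 44, 70) [155.90356424 409.18821138]
0 (-8, -44, 70) [444.84358968 104.52582029]
0 (0, 44, 70) [119.91771984 387.15923548]
0 (-8, 44, 6) [155.7832448  615.59000931]
4 (-12, 44, 70) [173.98247464 420.25533758]
4 (-12, -44, 70) [462.53514214 114.62380357]
4 (-4, 44, 70) [137.88207034 398.15623307]
4 (-12, 44, 6) [172.97226689 626.42511318]
```

View pics/s10b.png

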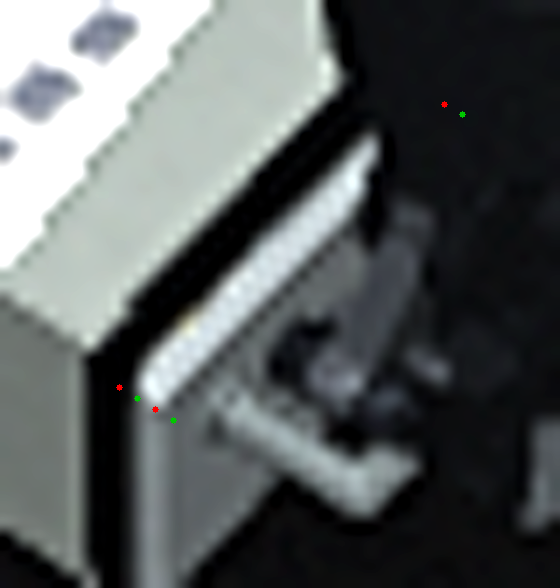

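The front looks shut or nearly so, with the panel's outer corner at about (158,405) against (156,409) predicted for shut. A small tan spot at (190,320) makes me want to press a bit harder and see whether it still advances.

```bash
python3 -m jog '255 5 0 -.8 .1 0.6 0; 255 5 0 -.8 0 0.5 0; 255 5 0 -.8 0 0.5 0'
python3 d.py 524.4 -1.7 40
python3 -m jog '255 6 0 -.8 0 0.7 0; 255 6 0 -.8 0 0.6 0; 255 6 0 -.8 0 0.6 0'
python3 d.py 524.4 -1.7 40
python3 snap.py s11;python3 - <<'E'
import cv2,numpy as np
im=cv2.imread("pics/s11r.png");x,y,k=265,205,14
z=cv2.resize(im[y:y+42,x:x+40],None,fx=k,fy=k,interpolation=cv2.INTER_CUBIC)
cv2.imwrite("pics/s11b.png",np.clip(z*1.2,0,255).astype('uint8'))
E
```

```text
clock: 17.02
eef_pos: [522.6, -2.7, 37.2]
tcp_rot: [3.141, 0.014, -0.129]
contact_force: [-16.5, 3.6, 11.1]
opening: 0.001
t17.02 pos [522.6  -2.7  37.2] rot [ 3.1414  0.0139 -0.1292] F [-16.5   3.6  11.1] op0.001 d_tool [ 1.6 -1.2 -2.9]
turn deg [ 0.01  0.8  -0.3 ] q [-0.01  0.47  1.98  0.    0.7   1.69]
clock: 17.27
eef_pos: [522.6, -3.1, 36.3]
tcp_rot: [3.14, 0.015, -0.13]
contact_force: [-19.6, 3.7, 12.6]
opening: 0.001
t17.27 pos [522.6  -3.1  36.3] rot [ 3.1395  0.015  -0.1301] F [-19.6   3.7  12.6] op0.001 d_tool [ 1.5 -1.6 -3.8]
turn deg [ 0.11  0.86 -0.35] q [-0.01  0.48  1.98 -0.    0.7   1.69]
```

View pics/s11b.png

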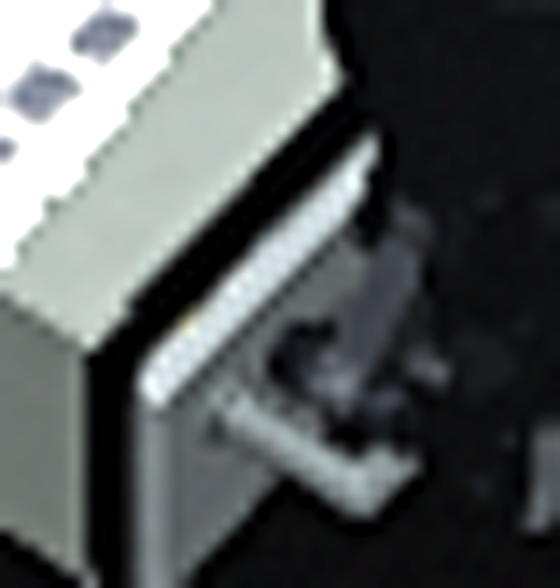

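```bash
python3 - <<'E'
from h import *
import cv2
from scipy.ndimage import map_coordinates as mc
def prof(f,xs,ys):
    g=cv2.cvtColor(cv2.imread(f),cv2.COLOR_BGR2GRAY).astype(float)
    out=[]
    for x in xs:
        uv=np.array([pr("scene",rd(x,y,70)) for y in ys]); out.append(mc(g,[uv[:,1],uv[:,0]],order=1).mean())
    return np.array(out)
ys=np.arange(15,41,1.)
for f,q in(("scene7r",70),("s8r",35),("s9r",11),("s10r",0),("s11r",0)):
    xs=np.arange(-q-16,-q+12,1.)
    print(f);print(" ".join(f"{x:.0f}:{v:.0f}" for x,v in zip(xs,prof(f"pics/{f}.png",xs,ys))))
# roof front edge at z=82 check
def prof2(f):
    g=cv2.cvtColor(cv2.imread(f),cv2.COLOR_BGR2GRAY).astype(float)
    return [(x,int(np.mean([mc(g,[[v],[u]],order=1)[0] for u,v in [pr("scene",rd(x,y,82)) for y in ys]]))) for x in range(-6,7)]
print(prof2("pics/scene7r.png"));print(prof2("pics/s11r.png"))
E
```

```text
scene7r
-86:91 -85:88 -84:89 -83:93 -82:93 -81:88 -80:81 -79:77 -78:87 -77:116 -76:150 -75:171 -74:179 -73:179 -72:173 -71:164 -70:157 -69:158 -68:163 -67:169 -66:171 -65:167 -64:161 -63:156 -62:155 -61:157 -60:159 -59:158
s8r
-51:88 -50:90 -49:88 -48:83 -47:77 -46:75 -45:86 -44:111 -43:141 -42:163 -41:173 -40:176 -39:174 -38:166 -37:154 -36:144 -35:141 -34:142 -33:143 -32:144 -31:145 -30:149 -29:153 -28:156 -27:158 -26:160 -25:162 -24:161
s9r
-27:71 -26:80 -25:88 -24:88 -23:84 -22:79 -21:76 -20:81 -19:101 -18:135 -17:161 -16:173 -15:177 -14:175 -13:168 -12:157 -11:152 -10:151 -9:152 -8:154 -7:158 -6:164 -5:167 -4:168 -3:164 -2:149 -1:117 0:76
s10r
-16:79 -15:86 -14:87 -13:84 -12:79 -11:74 -10:78 -9:102 -8:138 -7:165 -6:178 -5:182 -4:181 -3:177 -2:159 -1:124 0:79 1:42 2:16 3:4 4:2 5:2 6:5 7:12 8:30 9:61 10:99 11:133
s11rTraceback (most recent call last):
  File "<stdin>", line 13, in <module>
  File "<stdin>", line 8, in prof
  File "h.py", line 16, in pr
    c=optics.camera_info(n);q=np.linalg.inv(np.array(c["world_from_camera"]))@np.r_[p,1]
ValueError: time passes only in moves, steps and waits
```

The force rose from 13 to 20 N with no further travel: a hard stop, 11 mm past where the plunger was first felt. I'll take out the downward drag and leave a steady push as the last target.

```bash
python3 -m jog '255 6 -.5 -2.5 0 0.7 0; 255 6 -.4 -2 0 0.7 0; 255 6 -.3 -2 0 0.6 0'
python3 d.py 522.6 -2.5 38
python3 -m jog '255 6 -.3 -2 0 0.7 0; 255 6 -.3 -2 0 0.7 0'
python3 snap.py s12; python3 d.py 522.6 -2.5 38; python3 - <<'E'
from h import *
for i in range(8): im=optics.grab_frame("scene")
import cv2; cv2.imwrite("pics/s13.png",im[:,:,::-1])
E
python3 d.py 522.6 -2.5 38
```

```text
clock: 17.57
eef_pos: [522.5, -3.1, 36.8]
tcp_rot: [3.136, 0.015, -0.13]
contact_force: [-14.3, 3.8, -2.8]
opening: -0.001
t17.57 pos [522.5  -3.1  36.8] rot [ 3.1363  0.0147 -0.1304] F [-14.3   3.8  -2.8] op-0.001 d_tool [ 0.  -0.6 -1.2]
turn deg [ 0.3   0.84 -0.36] q [-0.01  0.48  1.98 -0.01  0.7   1.7 ]
clock: 17.73
eef_pos: [522.5, -3.1, 36.8]
tcp_rot: [3.134, 0.013, -0.131]
contact_force: [-14.9, 4.2, 0.1]
opening: 0.002
t17.78 pos [522.5  -3.1  36.8] rot [ 3.1344  0.0133 -0.1308] F [-14.2   2.9  -0.6] op0.004 d_tool [-0.  -0.6 -1.2]
turn deg [ 0.41  0.76 -0.39] q [-0.01  0.48  1.98 -0.01  0.7   1.7 ]
t18.18 pos [522.5  -3.1  36.8] rot [ 3.1345  0.0134 -0.1307] F [-14.4   4.   -1.1] op-0.001 d_tool [-0.  -0.6 -1.2]
turn deg [ 0.4   0.77 -0.38] q [-0.01  0.48  1.98 -0.01  0.7   1.7 ]
```

View pics/s13.png

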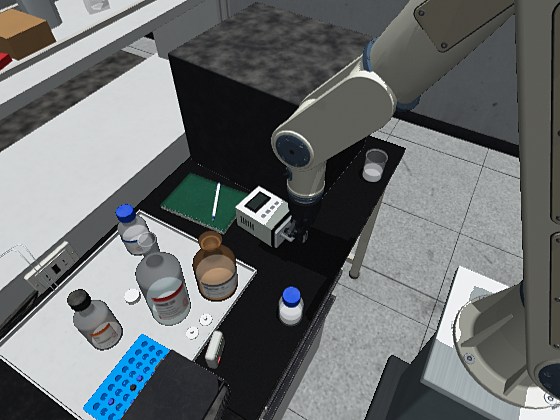

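The push is steady, and the bottle (291,305), beaker (375,165) and timer (214,350) stand where they were. I'll add a little push margin and verify it holds.

```bash
python3 -m jog '255 7.5 -.3 -1.5 0 0.7 0; 255 7.5 -.3 -1.2 0 0.7 0'
python3 - <<'E'
from h import *
for i in range(6): im=optics.grab_frame("scene")
E
python3 d.py 522.6 -2.5 38; python3 snap.py s14; python3 d.py 522.6 -2.5 38
```

```text
clock: 18.35
eef_pos: [522.6, -3.3, 35.9]
tcp_rot: [3.132, 0.018, -0.131]
contact_force: [-23.9, 4.4, 14.4]
opening: 0.004
t18.65 pos [522.6  -3.3  35.9] rot [ 3.1323  0.0176 -0.1314] F [-22.1   4.3  12.4] op0.002 d_tool [-0.1 -0.8 -2.1]
turn deg [ 0.53  1.01 -0.42] q [-0.    0.48  1.98 -0.01  0.7   1.71]
t18.70 pos [522.5  -3.3  35.9] rot [ 3.1323  0.0176 -0.1314] F [-22.1   4.8  12.4] op-0.001 d_tool [-0.1 -0.8 -2.1]
turn deg [ 0.53  1.01 -0.42] q [-0.    0.48  1.98 -0.01  0.7   1.71]
```

View pics/s14.png

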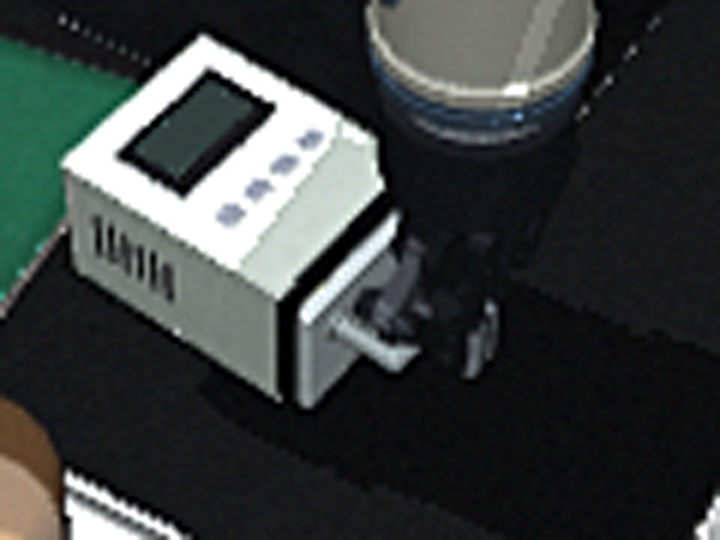

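The drawer front sits against the housing at a steady 22 N and the position doesn't change. I'm handing in.

```bash
python3 -c "
from rig import ticket
print(ticket.sign_off())"
```

```text
the job is handed in; nothing more can be done
None
```

The vial is in the drawer's V seat, and the drawer was slid in slowly against the plunger. I handed the job in at about 18.7 s with the closed fingers still pressing on the pull bar.

**What the last checks showed**
- **Vial:** after I let go, it stood upright with its cap about 2 mm behind the seat point, as planned. It was still upright in the last view of it, with the drawer about 11 mm open.
- **Drawer shut:** I felt the plunger about 11 mm before the end of travel. The force then rose to about 9 N before a hard stop. Going from 13 to about 23 N of push gave no more movement.
- **Final push:** it held steady at about 22 N towards the housing, plus about 12 N pressing down on the bar through friction. Both are below the 40 N limit.
- **Bystanders:** the bottle, beaker and timer were standing where they started in the last full picture.

**What I could not confirm or did not fully agree**
- The vial cannot be seen with the drawer shut, so its being upright at the end rests on the force readings.
- The drawer's travel measured from the images was 68.4 mm, not 70 mm. It may have started slightly less than fully open, or this may be calibration error.
- A faint tan spot above the drawer front stayed in the two close-ups where I looked for it after the hard stop. I could not explain it. The hard stop and the panel position both point to the drawer being shut.
- The gripper read 22 mm on the vial, which fits the cap (22.4 mm) better than the 24 mm glass.

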